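# Re-rack the paint bottles in reverse order

### The job

Move the four paint bottles from the grey trays into the empty wooden rack, one to a compartment and in the reverse order: the bottle that stood leftmost in the trays ends up rightmost in the rack, and so on. Set each one down upright on the compartment's floor rather than dropping it, and leave the white toy soldier between the two rows standing where it is.

Things in the scene. Friction and masses are not known exactly. Their poses are not given: they have to be found in the camera images.
- paint_red_mid (a point): The red paint bottle, loose, 50 to 100 g, standing upright in the red-tabbed tray at the start: straight round body 30 mm in diameter and 58 mm high, then a shoulder and an 18 mm wide cap, 80 mm high in all; body and cap in its colour, a white tip on top. The point is its centre, half-way up (40 mm above its underside), z up along its axis; its yaw means nothing.
- paint_blue_mid (a point): The blue paint bottle, loose, 50 to 100 g, standing upright in the blue-tabbed tray at the start: straight round body 30 mm in diameter and 58 mm high, then a shoulder and an 18 mm wide cap, 80 mm high in all; body and cap in its colour, a white tip on top. The point is its centre, half-way up (40 mm above its underside), z up along its axis; its yaw means nothing.
- paint_yellow_mid (a point): The yellow paint bottle, loose, 50 to 100 g, standing upright in the yellow-tabbed tray at the start: straight round body 30 mm in diameter and 58 mm high, then a shoulder and an 18 mm wide cap, 80 mm high in all; body and cap in its colour, a white tip on top. The point is its centre, half-way up (40 mm above its underside), z up along its axis; its yaw means nothing.
- paint_green_mid (a point): The green paint bottle, loose, 50 to 100 g, standing upright in the green-tabbed tray at the start: straight round body 30 mm in diameter and 58 mm high, then a shoulder and an 18 mm wide cap, 80 mm high in all; body and cap in its colour, a white tip on top. The point is its centre, half-way up (40 mm above its underside), z up along its axis; its yaw means nothing.
- tray_red: Fixed grey tray of the old row, red tab on its robot side (-x, to 42 mm from the centre, lower than the walls). 52 x 52 x 16 mm, walls 2.5 mm. Origin: centre of its underside, 10 mm above the table; inner floor 2.5 mm above the origin. The trays, colours in any order, stand in a straight row along their y axes, 54 mm apart; y: left seen from the robot, x: away from it.
- tray_blue: Fixed grey tray of the old row, blue tab on its robot side (-x, to 42 mm from the centre, lower than the walls). 52 x 52 x 16 mm, walls 2.5 mm. Origin: centre of its underside, 10 mm above the table; inner floor 2.5 mm above the origin. The trays, colours in any order, stand in a straight row along their y axes, 54 mm apart; y: left seen from the robot, x: away from it.
- tray_yellow: Fixed grey tray of the old row, yellow tab on its robot side (-x, to 42 mm from the centre, lower than the walls). 52 x 52 x 16 mm, walls 2.5 mm. Origin: centre of its underside, 10 mm above the table; inner floor 2.5 mm above the origin. The trays, colours in any order, stand in a straight row along their y axes, 54 mm apart; y: left seen from the robot, x: away from it.
- tray_green: Fixed grey tray of the old row, green tab on its robot side (-x, to 42 mm from the centre, lower than the walls). 52 x 52 x 16 mm, walls 2.5 mm. Origin: centre of its underside, 10 mm above the table; inner floor 2.5 mm above the origin. The trays, colours in any order, stand in a straight row along their y axes, 54 mm apart; y: left seen from the robot, x: away from it.
- rack: Empty fixed wooden rack, light walls, dark floor, 60 (x) x 226 (y) x 26 mm high, left or right of the old row. Origin: centre of its underside, on the table; x: away from the robot, y: along the rack to the left. Four compartments 48 x 49 mm inside, centres at x = 0, y = +81, +27, -27, -81 mm; floor 12 mm and wall tops 26 mm above the origin.
- figure_mid (a point): The white-painted toy soldier, white on a round cork base 32 mm in diameter, 40 mm high, 30 g, loose, standing between the two rows; to be left alone. The point is its centre, 20 mm above the table, z up.

How it is judged:
By the outcome, as a careful person would: the job done as asked, in the order asked, and still so for the second after the job is handed in, with the robot touching nothing.
It also fails if it takes over 115 s, if anything falls off the work surface, if the arm or the gripper's body presses on something with over 40 N, if the wrist force passes 120 N, or if a joint passes its speed limit or range.

### The arm

A 7-joint arm with a two-finger parallel gripper is mounted at the origin on the work surface. World frame = base frame: x ahead of the robot, y to its left, z up, the work surface at z = 0. Lengths are in m, angles in rad, forces in N, time in s.
With the tool pointing down it reaches from about 0.425 to 0.95 m from the base axis. Payload 4.7 kg.
Tool frame: the origin (TCP) lies at the very end of the fingers, on their centre line; the grasp point (between the pads) lies r.grasp_offset behind it (r.grasp_offset is the distance from the TCP to the grasp point, in m); z points along the fingers, y is the direction in which the jaws open and shut (so a half turn about z gives the same grasp; the last joint's range is limited). The gripper opens to 85 mm and grips with 20 to 120 N. Pads are 22 mm wide; open, the fingers measure 114 mm over their backs; the gripper's body (76 mm by 85 mm) begins 54 mm behind the grasp point. The pads swing forward as they close: fully open they stand 13 mm farther back than shut.
Start: joints at [-1.234, 0.469, -0.049, 1.532, 0.024, 1.141, -0.082], TCP at [0.241, 0.63, 0.198] pointing down, gripper open.
Joint ranges: [-2.59, 2.59], [-0.33, 1.99], [-1.39, 1.29], [0.1, 2.45], [-1.04, 4.18], [0.21, 1.99], [-2.66, 2.66]. Speed limits (rad/s): [2.57, 2.57, 3.14, 3.14, 3.14, 3.14, 3.14].

### API

Orientations are given as [roll, pitch, yaw] about the fixed x, y, z axes, in that order (R = Rz(yaw) Ry(pitch) Rx(roll)).
In Python, from cell import r gives the robot as it stands.
- The arm moves only by the tool servo_tool, never from a script. Its argument "deltas" is text: rows parted by semicolons, each of 5 numbers parted by spaces: the shift along the tool's x, y, z in mm, then the turn about the tool's z in rad, then the closure, from 0 (fully open) to 1 (shut). In form: x y z twist gripper; .... A call has 1 to 5 rows; each row shifts and turns the commanded pose from where the row before left it, along the tool's axes as they then stand; what a row does not reach is not made up. A row lasts 1/8 s, in which the tool goes at most 62.5 mm and 10.7 degrees, less where a joint would pass 70% of its speed; a pose out of reach is approached as far as the arm can. A call with a gripper value outside its range is refused whole. The fingers move at their own pace and stop on an object; "force" is the grip in N (left out, the last holds). Time passes only in rows, so rows that do not move let the fingers close. It gives the time, the measured TCP pose, the force and the opening at its end, in the units of the state.
- r.observe(): the state, without advancing time (a new reading comes with each control period).
- r.get_image(name): name is "side" or "top"; returns the picture (420x560x3 uint8, blue, green, red); there is no depth.
- r.camera_info(name): a dict with "camera_matrix" (3x3 intrinsics, pixels), "k1" (the pictures are not rectified: a ray, as slopes to the right and down, at radius r is drawn at 1 + k1 r^2 times it, then the intrinsics apply), "eye" and "attitude" of the camera in the world. Camera axes: x right, y down, z forward; pixel columns grow to the right and rows downward; lengths in m; the calibration is good to about 2 mm. A picture is of the moment at which its call begins. camera_info takes no time and is no camera call.
- r.sign_off(): hands the job in, once; it reports no verdict.
Trained networks look in the newest picture that a camera, given by its name, has taken for a name from the list of things; names that differ only in an ending like _2 or _b are one class to them, and where a whole thing is asked for, a point or a joint stands for the part that bears it (a point fixed in the world has none). Each returns a list of dicts, best first, with "confidence" (0 to 1); they miss things now and then, are a little off and sometimes report something else, mostly with a low value. They report only what shows in the picture. A call takes as long as a camera call.
- r.boxes_of(camera, name): "xyz" ([x, y, z] in m, in world coordinates, good to about 4 mm: the middle of the surface that is visible of it).
The state is a dict: "time_s": time; "joints": joint angles; "qd": joint speeds; "joint_torque": joint torques, N m; "tcp_pos": TCP position; "tool_rot": TCP orientation; "contact_force": force on the tool from outside, world axes, zero at the start; "wrist_torque": the same for the moment, N m; "width": finger opening in m.
Only numpy, scipy, OpenCV 4.12 (cv2) and the standard library are available. Lean on these libraries where they do the work, as an engineer would, in place of code of your own. Each camera call takes 0.05 s, during which the arm holds its last target. There are 200 camera calls.

## Working session

There is one attempt and no reset: what is moved stays moved. The work goes in short steps, Python scripts to look and compute and a tool call to move; the robot and the scene stay as the last step left them, time stands still between calls to the robot, and variables do not carry over. Pictures are saved under pics/ and viewed, about 12 in all and at most 16, crops included, and the job is handed in when it is done.

Besides the shell and the picture viewer there is one more tool, called after "Call:" as name(argument=value, ...), one argument or row to a line, values as JSON. servo_tool: Moves the arm, as the interface text tells. Its arguments: {"type":"object","properties":{"deltas":{"type":"string"},"force":{"type":"number"}},"required":["deltas"]}

```bash
mkdir -p pics; ls; python3 - <<'E'
from cell import r
import cv2
s=r.observe();print(s['time_s'],s['tcp_pos'],s['tool_rot'],s['width'],r.grasp_offset)
for c in('top','side'):
    im=r.get_image(c);cv2.imwrite(f'pics/{c}0.png',im)
    i=r.camera_info(c);print(c,i)
for n in ['paint_red_mid','paint_blue_mid','paint_yellow_mid','paint_green_mid','tray_red','tray_blue','tray_yellow','tray_green','rack','figure_mid']:
    for c in('top','side'):
        print(n,c,[(d['xyz'],round(d['confidence'],2)) for d in r.boxes_of(c,n)[:2]])
E
```

```text
pics
0.0 [0.24120555 0.62973413 0.19735497] [-3.13963967e+00  5.70614271e-05  2.77583052e+00] 0.08538095030085792 0.0187
top {'camera_matrix': array([[492.54379946,   0.        , 289.53610998],
       [  0.        , 492.54379946, 213.81971157],
       [  0.        ,   0.        ,   1.        ]]), 'k1': 0.004757587725155027, 'eye': array([ 0.45552977, -0.01906297,  0.96433508]), 'attitude': array([-3.02604872,  0.02824243, -1.56939978])}
side {'camera_matrix': array([[454.93696651,   0.        , 271.9073989 ],
       [  0.        , 454.93696651, 207.85148361],
       [  0.        ,   0.        ,   1.        ]]), 'k1': -0.13608135229626658, 'eye': array([ 0.32275042, -0.7575    ,  0.51662389]), 'attitude': array([-2.09950957, -0.00511007, -0.29983181])}
paint_red_mid top [([0.4845, -0.1975, 0.0719], 0.76)]
paint_red_mid side [([0.4869, -0.214, 0.0712], 0.93), ([0.4328, -0.316, 0.0171], 0.65)]
paint_blue_mid top [([0.4534, -0.293, 0.0716], 0.56)]
paint_blue_mid side [([0.4533, -0.3159, 0.0566], 0.6)]
paint_yellow_mid top [([0.4955, -0.1509, 0.0717], 0.61)]
paint_yellow_mid side [([0.484
[... 173 characters left out ...]

tray_red top [([0.4645, -0.1953, 0.015], 0.56)]
tray_red side [([0.4637, -0.1983, 0.0162], 0.93)]
tray_blue top [([0.4384, -0.3024, 0.0127], 0.74), ([0.5566, -0.0091, 0.0057], 0.44)]
tray_blue side [([0.4361, -0.3186, 0.0199], 0.84)]
tray_yellow top [([0.4797, -0.1449, 0.0134], 0.87)]
tray_yellow side [([0.4787, -0.1436, 0.0143], 0.53)]
tray_green top [([0.4514, -0.2496, 0.0126], 0.82)]
tray_green side [([0.4447, -0.2553, 0.0141], 0.7), ([0.4357, -0.3168, 0.0194], 0.59)]
rack top [([0.5998, 0.2277, 0.0116], 0.68)]
rack side [([0.5939, 0.203, 0.0182], 0.6)]
figure_mid top [([0.5568, -0.0119, 0.0071], 0.62)]
figure_mid side [([0.5571, -0.0084, 0.0134], 0.5), ([0.4682, -0.2644, 0.0731], 0.36)]
```

View pics/top0.png

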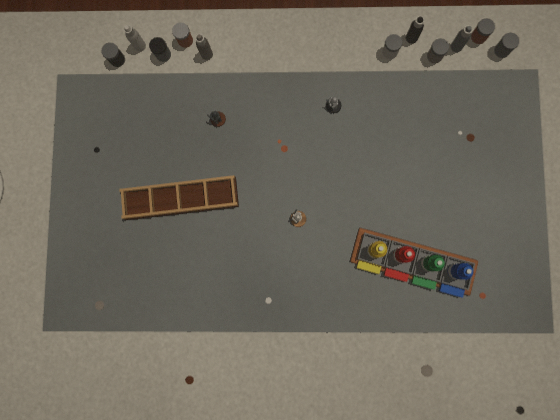

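View pics/side0.png

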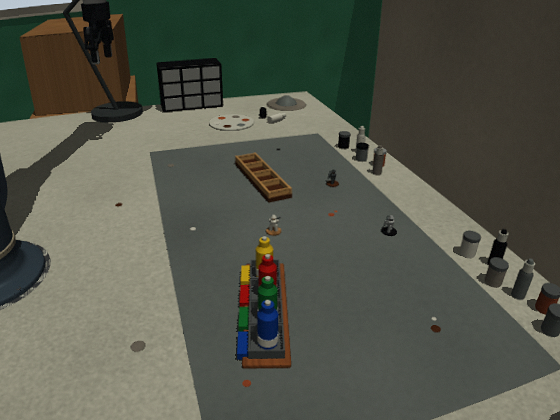

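The top view (left = +y) shows the trays at (370–465, 250–272), ordered yellow, red, green, blue from the left. The empty rack spans (121–237, 177–218) and the soldier stands at (297,217). I'll zoom in to get pixel positions.

```bash
cat > h.py <<'E'
from cell import r
import cv2, numpy as np
from scipy.spatial.transform import Rotation as R
def ray(cam,u,v,z):
    i=r.camera_info(cam);K=i['camera_matrix']
    d=cv2.undistortPoints(np.array([[[u,v]]],float),K,np.array([i['k1'],0,0,0,0.]))[0,0]
    w=R.from_euler('xyz',i['attitude']).apply([d[0],d[1],1]);e=np.array(i['eye'])
    return e+w*(z-e[2])/w[2]
def proj(cam,P):
    i=r.camera_info(cam);M=R.from_euler('xyz',i['attitude'])
    c=M.inv().apply(np.atleast_2d(P)-i['eye'])
    return cv2.projectPoints(c.reshape(-1,1,3),np.zeros(3),np.zeros(3),i['camera_matrix'],np.array([i['k1'],0,0,0,0.]))[0][:,0]
E
python3 - <<'E'
import cv2,numpy as np
im=cv2.imread('pics/top0.png')
a=cv2.resize(im[160:230,110:250],None,fx=5.5,fy=4.2*1.3,interpolation=cv2.INTER_CUBIC)[:,:770]
im2=im[220:305,345:485]
a=cv2.resize(im[170:225,115:245],(780,330),interpolation=cv2.INTER_CUBIC)
b=cv2.resize(im[225:300,350:480],(780,450),interpolation=cv2.INTER_CUBIC)
cv2.imwrite('pics/a.png',np.clip(a*1.6,0,255).astype('uint8'));cv2.imwrite('pics/b.png',np.clip(b*1.6,0,255).astype('uint8'))
E
```

```text
(no output)
```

View pics/a.png

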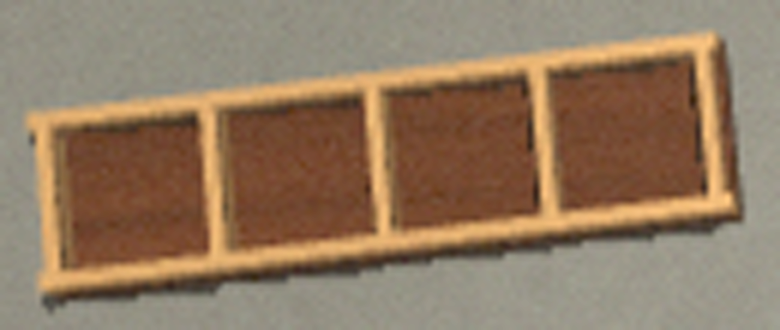

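View pics/b.png

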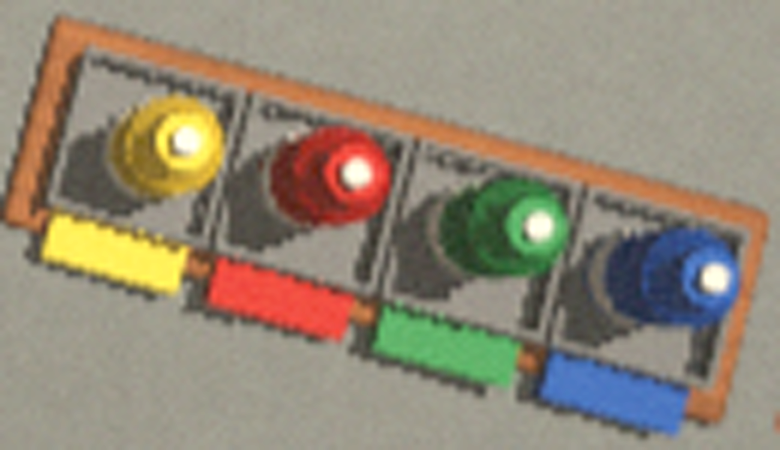

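```bash
cat >> h.py <<'E'
def crop(ox,oy,pts,z,f=6): return np.array([ray('top',ox+(x+.5)/f-.5,oy+(y+.5)/f-.5,z) for x,y in pts])
E
python3 - <<'E'
from h import *
np.set_printoptions(precision=4,suppress=True)
rk=crop(115,170,[(28,115),(716,33),(738,200),(43,290)],.026)
print(rk,rk.mean(0),[np.linalg.norm(rk[i]-rk[(i+1)%4]) for i in range(4)])
d=(rk[0]-rk[1])+(rk[3]-rk[2]);th=np.arctan2(-d[0],d[1]);c=rk.mean(0);print('rack th',th)
yv=np.array([-np.sin(th),np.cos(th),0])
for y in(.081,.027,-.027,-.081):print('comp',y,c+yv*y)
t=crop(350,225,[(186,140),(356,173),(539,227),(714,279)],.0925);print(t)
t2=crop(350,225,[(186,134),(358,172),(540,227),(712,278)],.0705)
# tabs centers z~.02
tb=crop(350,225,[(114,252),(281,299),(445,345),(613,391)],.018);print(tb)
d=tb[0]-tb[3];print('tray th',np.arctan2(-d[0],d[1]))
print(proj('side',t))
s=r.observe();print(s['joints'])
E
```

```text
[[0.6142 0.3395 0.026 ]
 [0.6404 0.1158 0.026 ]
 [0.5858 0.1079 0.026 ]
 [0.5571 0.3323 0.026 ]] [0.5994 0.2239 0.026 ] [np.float64(0.2252856889882726), np.float64(0.0551526784322288), np.float64(0.22622263744481896), np.float64(0.05761848016694066)]
rack th 0.12187654943037572
comp 0.081 [0.5895 0.3043 0.026 ]
comp 0.027 [0.5961 0.2507 0.026 ]
comp -0.027 [0.6027 0.1971 0.026 ]
comp -0.081 [0.6092 0.1435 0.026 ]
[[ 0.496  -0.1546  0.0925]
 [ 0.4864 -0.2038  0.0925]
 [ 0.4708 -0.2563  0.0925]
 [ 0.4558 -0.3061  0.0925]]
[[ 0.464  -0.1428  0.018 ]
 [ 0.4493 -0.195   0.018 ]
 [ 0.4351 -0.246   0.018 ]
 [ 0.4209 -0.2979  0.018 ]]
tray th -0.27127383597678134
[[263.0719 237.81  ]
 [265.9583 255.6517]
 [265.9237 277.7961]
 [265.8174 301.779 ]]
[-1.2339  0.4686 -0.0486  1.5325  0.0241  1.141  -0.0823]
```

```bash
cat >> h.py <<'E'
def plan(wps,g,step=60,turn=.18):
    """print rows (x y z twist g) from the measured pose through wps (x,y,z,yaw)"""
    s=r.observe();p=np.array(s['tcp_pos'])*1000;a=s['tool_rot'][2];rows=[]
    print('now',s['time_s'],p.round(1),round(a,3),'w',round(s['width'],4),'F',np.round(s['contact_force'],1))
    for w in wps:
        t=np.array(w[:3])*1000
        n=int(max(1,np.ceil(np.linalg.norm(t-p)/step-.05),np.ceil(abs(w[3]-a)/turn-.05)))
        for k in range(n,0,-1):
            d=(t-p)/k;tw=round(-(w[3]-a)/k,3);c,q=np.cos(a),np.sin(a)
            x,y,z=np.round([d[0]*c+d[1]*q,d[0]*q-d[1]*c,-d[2]],0)
            p=p+[x*c+y*q,x*q-y*c,-z];a-=tw;rows.append(f'{x:g} {y:g} {z:g} {tw:g} {g}')
    for i in range(0,len(rows),5):print('; '.join(rows[i:i+5]))
TY,RY=1.2995,1.6927
B=dict(y=(.496,-.1546),r=(.4864,-.2038),g=(.4708,-.2563),b=(.4558,-.3061))
C=dict(b=(.5895,.3043),g=(.5961,.2507),r=(.6027,.1971),y=(.6092,.1435))
E
python3 - <<'E'
from h import *
plan([(.5,.25,.19,2.0),(.53,0.,.17,1.6),(*B['y'],.15,TY)],0)
E
```

```text
now 1.1 [241.4 630.4 198.4] 2.776 w 0.0852 F [ 0.5  0.5 -0. ]
-47 -33 1 0.097 0; -50 -28 1 0.097 0; -53 -23 1 0.097 0; -55 -18 1 0.097 0; -56 -13 1 0.097 0
-57 -7 1 0.097 0; -57 -1 1 0.097 0; -58 4 1 0.097 0; -48 -15 4 0.08 0; -49 -12 4 0.08 0
-50 -7 4 0.08 0; -50 -4 4 0.08 0; -50 0 4 0.08 0; -51 -13 7 0.1 0; -52 -7 7 0.1 0
-53 -2 6 0.1 0
```

Call:
servo_tool(
  deltas="-47 -33 1 0.097 0; -50 -28 1 0.097 0; -53 -23 1 0.097 0; -55 -18 1 0.097 0; -56 -13 1 0.097 0",
  force=40,
)

```text
time_s: 1.72
tcp_pos: [0.4039, 0.3906, 0.1937]
tool_rot: [3.141, -0.0, 2.288]
contact_force: [-0.2, 0.2, 0.6]
width: 0.0854
```

Call:
servo_tool(
  deltas="-57 -7 1 0.097 0; -57 -1 1 0.097 0; -58 4 1 0.097 0; -48 -15 4 0.08 0; -49 -12 4 0.08 0",
)

```text
time_s: 2.35
tcp_pos: [0.5126, 0.1479, 0.1825]
tool_rot: [3.141, -0.0, 1.837]
contact_force: [0.4, 0.3, -0.5]
width: 0.0853
```

Call:
servo_tool(
  deltas="-50 -7 4 0.08 0; -50 -4 4 0.08 0; -50 0 4 0.08 0; -51 -13 7 0.1 0; -52 -7 7 0.1 0",
)

```text
time_s: 2.98
tcp_pos: [0.5072, -0.1044, 0.1565]
tool_rot: [3.141, -0.0, 1.397]
contact_force: [-0.4, 0.1, -0.2]
width: 0.0855
```

Call:
servo_tool(
  deltas="-53 -2 6 0.1 0; 0 0 0 0 0; 0 0 0 0 0",
)

```text
time_s: 3.35
tcp_pos: [0.4967, -0.154, 0.1504]
tool_rot: [3.141, -0.001, 1.301]
contact_force: [0.9, -0.3, -0.1]
width: 0.0854
```

```bash
python3 - <<'E'
from h import *
plan([(*B['y'],.15,TY),(*B['y'],.032,TY)],0,step=40)
cv2.imwrite('pics/s1.png',cv2.resize(r.get_image('side')[180:380,180:380],(600,600)))
E
```

```text
now 3.35 [ 496.7 -154.   150.4] 1.301 w 0.0854 F [ 0.9 -0.3 -0.1]
-1 -1 0 0.001 0; 0 0 39 0 0; 0 0 40 0 0; 0 0 39 0 0
```

View pics/s1.png

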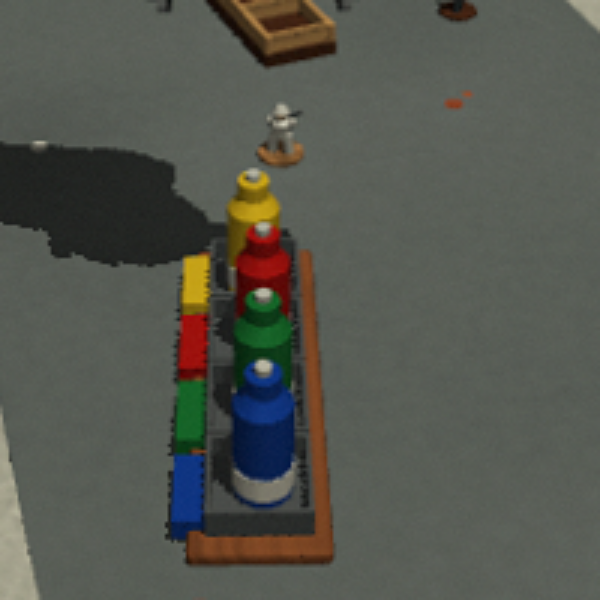

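```bash
python3 - <<'E'
from h import *
yv=np.array([np.sin(1.3),-np.cos(1.3),0]);p=np.array([.4967,-.154,.163])
print(proj('side',np.array([p+yv*.05,p,p-yv*.05])))
cv2.imwrite('pics/s2.png',cv2.resize(r.get_image('side')[100:300,165:365],(600,600)))
E
```

```text
[[294.65458811 200.30261092]
 [263.15270387 200.60894743]
 [231.56419977 200.92574971]]
```

View pics/s2.png

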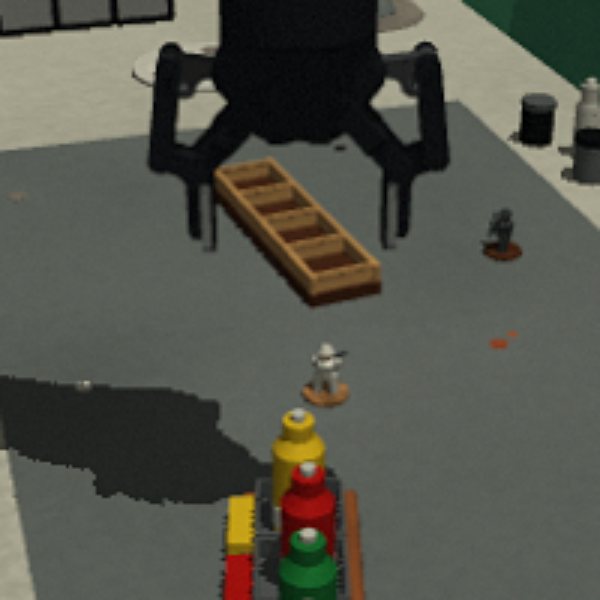

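```bash
python3 - <<'E'
from h import *
yv=np.array([np.sin(1.3),-np.cos(1.3),0]);
for z in(.15,.163,.176,.19):
  p=np.array([.4967,-.154,z]);print(z,proj('side',np.array([p+yv*.0425,p-yv*.0425])).round(1).tolist(),proj('top',np.array([p+yv*.0425,p-yv*.0425])).round(1).tolist())
cv2.imwrite('pics/t2.png',np.clip(cv2.resize(r.get_image('top')[180:330,320:490],(680,600),interpolation=cv2.INTER_CUBIC)*1.8,0,255).astype('uint8'))
print(r.observe()['joints'])
E
```

```text
0.15 [[289.7, 207.4], [236.6, 208.0]] [[392.0, 221.1], [379.2, 271.0]]
0.163 [[289.9, 200.3], [236.3, 200.9]] [[393.5, 220.3], [380.4, 271.0]]
0.176 [[290.1, 193.1], [236.0, 193.7]] [[394.9, 219.4], [381.7, 271.0]]
0.19 [[290.4, 185.2], [235.7, 185.7]] [[396.6, 218.5], [383.1, 271.0]]
[-0.23924925  0.2914313   0.55781457  1.97789821 -0.19273831  0.92338053
  0.14871585]
```

View pics/t2.png

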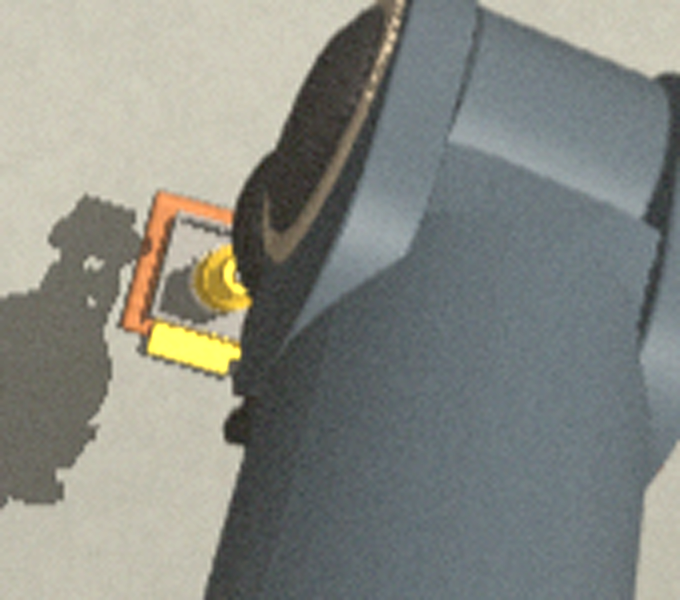

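The side view shows the open gripper above yellow with fingertips at (235,183) and (294,183). That is about 17 px higher than I predicted, though laterally they line up. I'll descend partway and check again.

Call:
servo_tool(
  deltas="-1 -1 0 0 0; 0 0 30 0 0; 0 0 30 0 0; 0 0 0 0 0; 0 0 0 0 0",
)

```text
time_s: 4.12
tcp_pos: [0.4959, -0.1554, 0.0913]
tool_rot: [3.14, -0.0, 1.3]
contact_force: [0.3, 0.6, 1.2]
width: 0.0857
```

```bash
python3 - <<'E'
from h import *
plan([(*B['y'],.032,TY)],0,step=40)
a=[cv2.resize(r.get_image('side')[150:300,190:340],(500,500)),cv2.resize(r.get_image('top')[180:330,320:470],(500,500))]
cv2.imwrite('pics/s3.png',np.clip(cv2.resize(np.hstack(a)*1.5,(800,400)),0,255).astype('uint8'))
E
```

```text
now 4.125 [ 495.9 -155.4   91.3] 1.3 w 0.0857 F [0.3 0.6 1.2]
0 -0 30 0 0; 1 -0 29 0.001 0
```

View pics/s3.png

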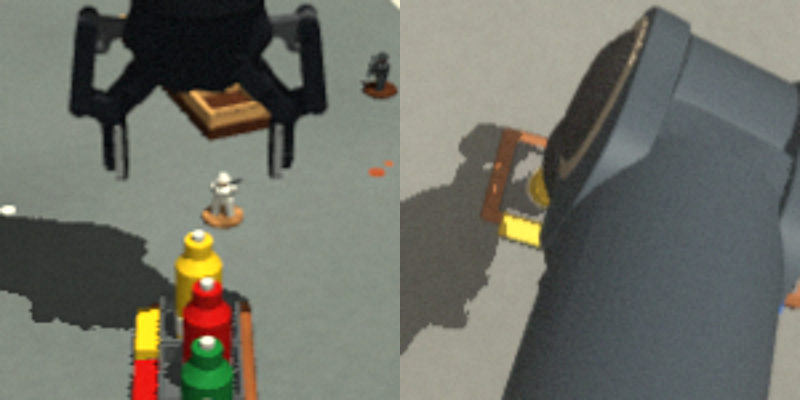

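Call:
servo_tool(
  deltas="0 0 30 0 0; 0 0 29 0 0; 0 0 0 0 0; 0 0 0 0 0",
)

```text
time_s: 4.72
tcp_pos: [0.4962, -0.1558, 0.0327]
tool_rot: [3.139, -0.0, 1.3]
contact_force: [-0.8, 0.1, -0.5]
width: 0.0853
```

```bash
python3 - <<'E'
from h import *
plan([(*B['y'],.032,TY)],0,step=40)
cv2.imwrite('pics/s4.png',np.clip(cv2.resize(r.get_image('side')[170:310,200:340],(600,600))*1.5,0,255).astype('uint8'))
E
```

```text
now 4.725 [ 496.2 -155.8   32.7] 1.3 w 0.0853 F [-0.8  0.1 -0.5]
1 -1 1 0 0
```

View pics/s4.png

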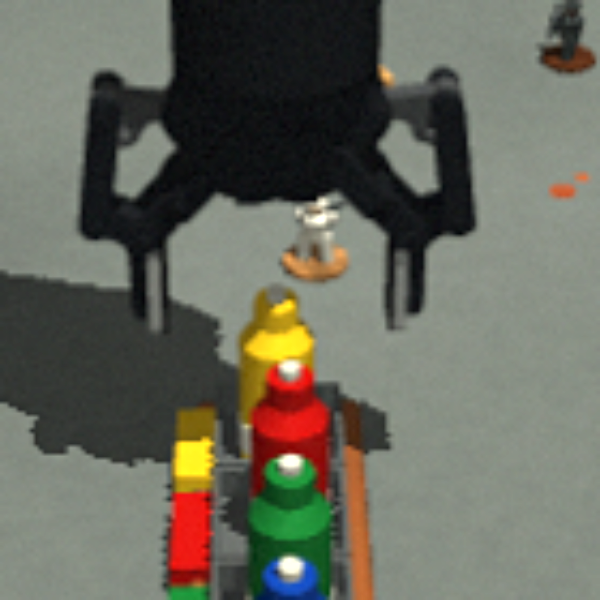

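The fingertips show at about (236,246) and (293,246), at the height of the bottle's shoulder. So the gripper really stands about 27 mm higher than reported. The top view rules out a y shift. I'll go lower in small steps while watching the force.

Call:
servo_tool(
  deltas="0 -1 10 0 0; 0 0 10 0 0; 0 0 0 0 0; 0 0 0 0 0",
)

```text
time_s: 5.28
tcp_pos: [0.4941, -0.1552, 0.0112]
tool_rot: [-3.141, 0.0, 1.3]
contact_force: [0.7, -0.2, -0.4]
width: 0.0855
```

```bash
python3 - <<'E'
from h import *
s=r.observe();p=np.array(s['tcp_pos']);yv=np.array([np.sin(1.3),-np.cos(1.3),0])
for dz in(.013,.03,.04,.05):
  q=p+[0,0,dz];print(dz,proj('side',np.array([q+yv*.057,q+yv*.0425,q-yv*.0425,q-yv*.057])).round(1).tolist())
cv2.imwrite('pics/s5.png',np.clip(cv2.resize(r.get_image('side')[200:300,215:315],(600,600),interpolation=cv2.INTER_CUBIC)*1.6,0,255).astype('uint8'))
E
```

```text
0.013 [[295.0, 270.2], [286.7, 270.4], [237.8, 271.0], [229.5, 271.1]]
0.03 [[295.3, 262.4], [286.9, 262.6], [237.5, 263.2], [229.1, 263.3]]
0.04 [[295.5, 257.8], [287.1, 257.9], [237.3, 258.5], [228.8, 258.6]]
0.05 [[295.7, 253.0], [287.2, 253.1], [237.1, 253.8], [228.5, 253.8]]
```

View pics/s5.png

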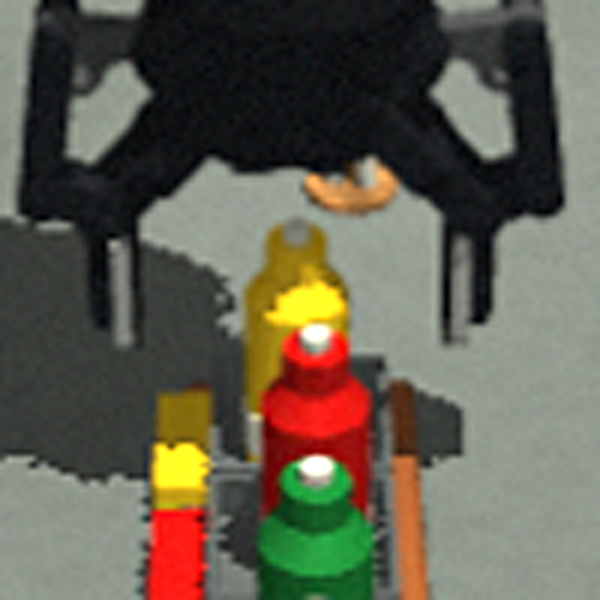

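Call:
servo_tool(
  deltas="0 0 6 0 0; 0 0 0 0 0.6; 0 0 0 0 0.6; 0 0 0 0 0.6; 0 0 0 0 0.6",
  force=20,
)

```text
time_s: 5.95
tcp_pos: [0.4942, -0.1551, 0.0055]
tool_rot: [3.141, -0.0, 1.3]
contact_force: [0.5, -0.5, -0.7]
width: 0.0342
```

The jaws closed to 34 mm without touching the tray walls, which confirms the height offset. Now I'll grip.

Call:
servo_tool(
  deltas="0 0 0 0 1; 0 0 0 0 1; 0 0 0 0 1; 0 0 -10 0 1; 0 0 0 0 1",
  force=30,
)

```text
time_s: 6.58
tcp_pos: [0.4945, -0.1552, 0.016]
tool_rot: [3.14, -0.0, 1.3]
contact_force: [0.7, -0.1, -0.6]
width: 0.0293
```

```bash
python3 - <<'E'
from h import *
plan([(*B['y'],.125,TY),(.55,0,.135,1.5),(*C['y'],.125,RY)],1)
cv2.imwrite('pics/s6.png',np.clip(cv2.resize(r.get_image('side')[200:300,215:315],(600,600),interpolation=cv2.INTER_CUBIC)*1.6,0,255).astype('uint8'))
E
```

```text
now 6.575 [ 494.5 -155.2   16. ] 1.3 w 0.0293 F [ 0.7 -0.1 -0.6]
0 1 -54 0 1; 1 0 -55 0 1; 54 4 -3 -0.067 1; 54 7 -3 -0.067 1; 54 11 -4 -0.066 1
49 16 3 -0.064 1; 48 19 4 -0.064 1; 47 23 3 -0.065 1
```

View pics/s6.png

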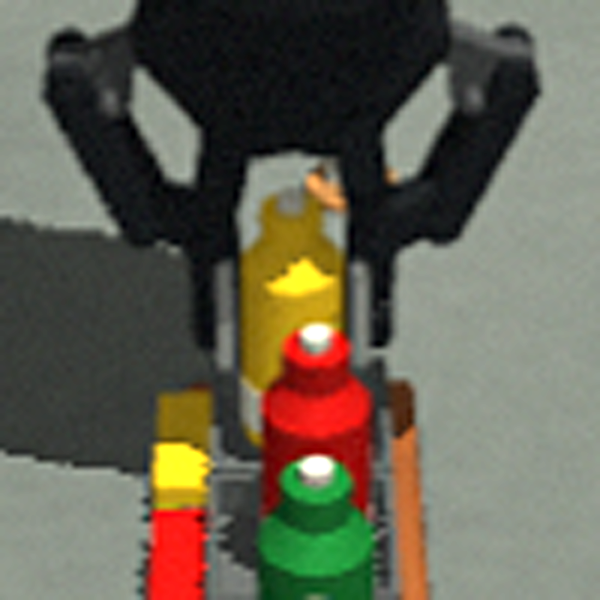

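Call:
servo_tool(
  deltas="0 1 -54 0 1; 1 0 -55 0 1; 54 4 -3 -0.067 1; 54 7 -3 -0.067 1; 54 11 -4 -0.066 1",
)

```text
time_s: 7.25
tcp_pos: [0.5498, 0.0016, 0.1345]
tool_rot: [-3.141, -0.0, 1.502]
contact_force: [0.8, 0.2, -1.2]
width: 0.0291
```

Call:
servo_tool(
  deltas="49 16 3 -0.064 1; 48 19 4 -0.064 1; 47 23 3 -0.065 1; 0 0 0 0 1; 0 0 0 0 1",
)

```text
time_s: 7.88
tcp_pos: [0.6083, 0.143, 0.1238]
tool_rot: [-3.14, 0.001, 1.692]
contact_force: [0.0, -0.8, -2.0]
width: 0.0295
```

```bash
python3 - <<'E'
from h import *
plan([(*C['y'],.05,RY),(*C['y'],.008,RY)],1,step=40)
E
```

```text
now 7.875 [608.3 143.  123.8] 1.692 w 0.0295 F [ 0.  -0.8 -2. ]
0 1 37 -0 1; 0 0 37 -0 1; 0 0 42 -0 1
```

Call:
servo_tool(
  deltas="0 1 40 0 1; 0 0 38 0 1; 0 0 0 0 1; 0 0 0 0 1",
)

```text
time_s: 8.38
tcp_pos: [0.6108, 0.1429, 0.0479]
tool_rot: [3.14, 0.0, 1.691]
contact_force: [-0.6, -0.3, 0.3]
width: 0.0294
```

```bash
python3 - <<'E'
from h import *
s=r.observe();p=np.array(s['tcp_pos']);print(p,s['contact_force'])
for n,b in(('side',[130,200,230,330]),('top',[140,240,160,260])):
  print(n,proj(n,np.array([p+[0,0,.087],p+[0,0,.007],[*C['y'],.026],[*C['y'],.012]])).round(1).tolist())
im=r.get_image('side')[130:210,225:305];t=r.get_image('top')[140:240,150:250]
a=np.hstack([cv2.resize(im,(400,400),interpolation=cv2.INTER_CUBIC),cv2.resize(t,(400,400),interpolation=cv2.INTER_CUBIC)])
cv2.imwrite('pics/s7.png',np.clip(a*1.6,0,255).astype('uint8'))
for c in('side','top'):print(r.boxes_of(c,'paint_yellow_mid')[:1])
E
```

```text
[0.6108296  0.14289668 0.04787966] [-0.55375186 -0.27846021  0.32157884]
side [[275.2, 141.7], [274.9, 174.0], [274.1, 185.1], [274.0, 190.4]]
top [[209.0, 179.8], [217.2, 187.7], [219.4, 191.0], [220.6, 192.1]]
[{'xyz': [0.6047, 0.1314, 0.0924], 'confidence': 0.9}]
[{'xyz': [0.6123, 0.1295, 0.0789], 'confidence': 0.57}]
```

View pics/s7.png

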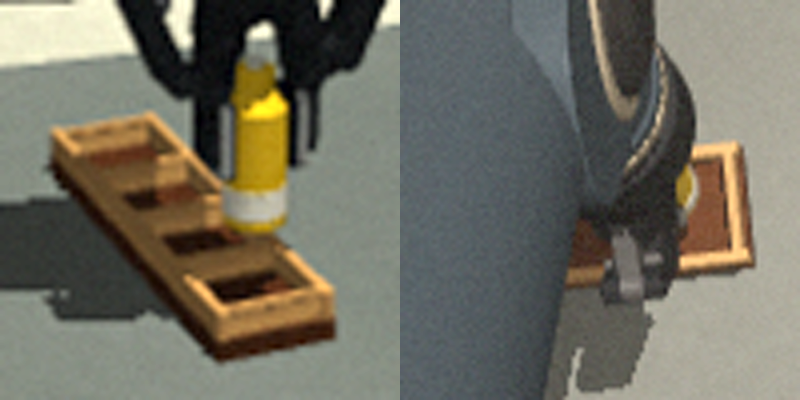

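Call:
servo_tool(
  deltas="0 -3 20 0 1; 0 0 18 0 1; 0 0 0 0 1; 0 0 2 0 1; 0 0 0 0 1",
)

```text
time_s: 9.2
tcp_pos: [0.6074, 0.1437, 0.0069]
tool_rot: [3.141, -0.0, 1.693]
contact_force: [-0.2, -0.0, -0.3]
width: 0.0292
```

Call:
servo_tool(
  deltas="0 0 1 0 1; 0 0 0 0 1; 0 0 1 0 1; 0 0 0 0 1",
)

```text
time_s: 9.7
tcp_pos: [0.6071, 0.1437, 0.0051]
tool_rot: [3.141, -0.0, 1.693]
contact_force: [-2.2, -0.0, 4.5]
width: 0.0289
```

Contact with the floor, so I'll release and retreat.

Call:
servo_tool(
  deltas="0 0 0 0 0.35; 0 0 0 0 0.3; 0 0 0 0 0.2; 0 0 0 0 0.1; 0 0 0 0 0",
)

```text
time_s: 10.32
tcp_pos: [0.6068, 0.1437, 0.0043]
tool_rot: [-3.142, -0.0, 1.693]
contact_force: [-0.2, 0.2, -0.2]
width: 0.0855
```

Call:
servo_tool(
  deltas="0 0 -30 0 0; 0 0 -60 0 0; 0 0 -30 0 0; 0 0 0 0 0",
)

```text
time_s: 10.82
tcp_pos: [0.6088, 0.1439, 0.1274]
tool_rot: [3.136, -0.001, 1.693]
contact_force: [0.2, -0.4, -0.7]
width: 0.0852
```

```bash
cat >> h.py <<'E'
V=(.55,0,.135,1.5)
def toB(k): x,y=B[k]; plan([V,(x-.001,y,.12,TY)],0)
def toC(k): x,y=C[k]; x0,y0=B[k]; plan([(x0,y0,.125,TY),V,(x-.002,y,.125,RY)],1)
E
python3 - <<'E'
from h import *
toB('r')
print(r.boxes_of('side','paint_yellow_mid')[:1],r.boxes_of('side','figure_mid')[:1])
E
```

```text
now 10.825 [608.8 143.9 127.4] 1.693 w 0.0852 F [ 0.2 -0.4 -0.7]
-45 -25 -3 0.064 0; -47 -22 -2 0.064 0; -48 -20 -3 0.065 0; -52 -12 4 0.05 0; -53 -10 4 0.05 0
-53 -7 4 0.05 0; -53 -5 3 0.05 0
[{'xyz': [0.6047, 0.1314, 0.0924], 'confidence': 0.9}] [{'xyz': [0.5543, -0.0076, 0.0092], 'confidence': 0.63}]
```

Call:
servo_tool(
  deltas="-45 -25 -3 0.064 0; -47 -22 -2 0.064 0; -48 -20 -3 0.065 0; -52 -12 4 0.05 0; -53 -10 4 0.05 0",
)

```text
time_s: 11.55
tcp_pos: [0.5142, -0.1037, 0.1228]
tool_rot: [-3.139, 0.0, 1.399]
contact_force: [0.6, -0.7, 0.4]
width: 0.0855
```

Call:
servo_tool(
  deltas="-53 -7 4 0.05 0; -53 -5 3 0.05 0; 0 0 0 0 0; 0 0 0 0 0",
)

```text
time_s: 12.05
tcp_pos: [0.4829, -0.2034, 0.1161]
tool_rot: [-3.139, -0.0, 1.3]
contact_force: [1.1, -0.2, -0.5]
width: 0.0854
```

```bash
python3 - <<'E'
from h import *
x,y=B['r'];plan([(x-.001,y,.12,TY),(x-.001,y,.005,TY)],0,step=40)
cv2.imwrite('pics/t8.png',np.clip(cv2.resize(r.get_image('top')[150:250,100:250],(780,520),interpolation=cv2.INTER_CUBIC)*1.6,0,255).astype('uint8'))
im=r.get_image('side');print(r.boxes_of('top','paint_yellow_mid')[:1],r.boxes_of('side','figure_mid')[:1])
E
```

```text
now 12.05 [ 482.9 -203.4  116.1] 1.3 w 0.0854 F [ 1.1 -0.2 -0.5]
0 2 -4 0.001 0; 0 0 38 -0 0; 0 0 39 -0 0; 0 0 38 -0 0
[{'xyz': [0.6047, 0.1416, 0.0727], 'confidence': 0.84}] [{'xyz': [0.5562, -0.0082, 0.0109], 'confidence': 0.67}]
```

View pics/t8.png

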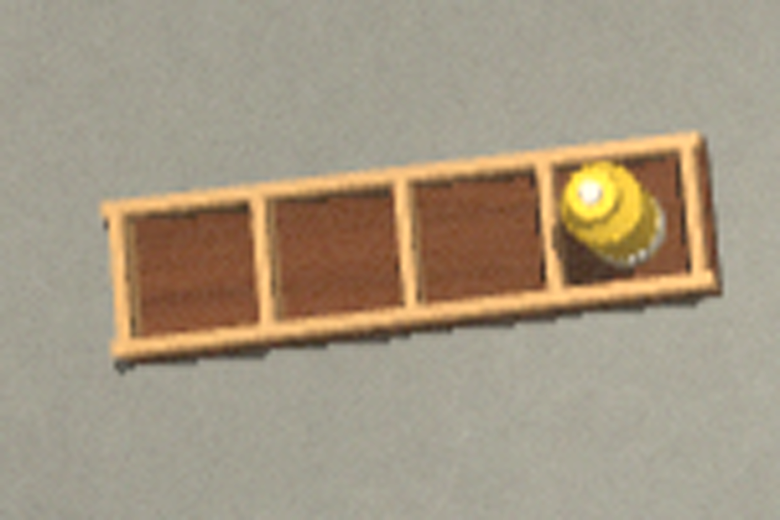

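Yellow stands upright and centred in the rightmost compartment at about (213,187). Next is red.

Call:
servo_tool(
  deltas="0 2 36 0 0; 0 0 38 0 0; 0 0 37 0 0; 0 0 0 0 0; 0 0 0 0 0.4",
)

```text
time_s: 12.88
tcp_pos: [0.4865, -0.2048, 0.0074]
tool_rot: [3.14, 0.0, 1.301]
contact_force: [-0.3, -0.3, 0.1]
width: 0.0701
```

Call:
servo_tool(
  deltas="0 0 0 0 1; 0 0 0 0 1; 0 0 0 0 1; 0 0 0 0 1; 0 0 0 0 1",
)

```text
time_s: 13.5
tcp_pos: [0.4864, -0.205, 0.0075]
tool_rot: [3.14, -0.001, 1.3]
contact_force: [-0.6, 0.3, 6.7]
width: 0.0294
```

```bash
python3 - <<'E'
from h import *
toC('r')
E
```

```text
now 13.5 [ 486.4 -205.     7.5] 1.3 w 0.0294 F [-0.6  0.3  6.7]
1 -0 -59 0 1; 0 -0 -58 0 1; 53 2 -3 -0.05 1; 53 4 -2 -0.05 1; 53 7 -3 -0.05 1
53 9 -2 -0.05 1; 50 9 2 -0.048 1; 50 12 3 -0.048 1; 49 14 2 -0.048 1; 48 16 3 -0.049 1
```

Call:
servo_tool(
  deltas="1 0 -59 0 1; 0 0 -58 0 1; 53 2 -3 -0.05 1; 53 4 -2 -0.05 1; 53 7 -3 -0.05 1",
)

```text
time_s: 14.12
tcp_pos: [0.5334, -0.0499, 0.1318]
tool_rot: [3.141, -0.0, 1.451]
contact_force: [1.1, 0.1, -0.5]
width: 0.0294
```

Call:
servo_tool(
  deltas="53 9 -2 -0.05 1; 50 9 2 -0.048 1; 50 12 3 -0.048 1; 49 14 2 -0.048 1; 48 16 3 -0.049 1",
)

```text
time_s: 14.75
tcp_pos: [0.5996, 0.1989, 0.1234]
tool_rot: [-3.142, -0.0, 1.694]
contact_force: [1.2, -0.5, -0.8]
width: 0.0288
```

Call:
servo_tool(
  deltas="0 0 0 0 1; 0 0 0 0 1",
)

```text
time_s: 15.0
tcp_pos: [0.5991, 0.1966, 0.123]
tool_rot: [-3.141, 0.001, 1.692]
contact_force: [0.5, -1.0, -0.4]
width: 0.0291
```

```bash
python3 - <<'E'
from h import *
x,y=C['r'];plan([(x-.002,y,.01,RY)],1,step=40)
E
```

```text
now 15.0 [599.1 196.6 123. ] 1.692 w 0.0291 F [ 0.5 -1.  -0.4]
0 1 38 -0 1; 0 0 38 -0 1; 0 1 37 -0 1
```

Call:
servo_tool(
  deltas="0 2 38 0 1; 0 0 38 0 1; 0 0 35 0 1; 0 0 0 0 1; 0 0 2 0 1",
)

```text
time_s: 15.62
tcp_pos: [0.6027, 0.1967, 0.0119]
tool_rot: [3.139, -0.0, 1.691]
contact_force: [-0.2, -0.7, -1.1]
width: 0.0291
```

Call:
servo_tool(
  deltas="0 0 1 0 1; 0 0 0 0 1; 0 0 1 0 1; 0 0 0 0 1",
)

```text
time_s: 16.12
tcp_pos: [0.6015, 0.1978, 0.0085]
tool_rot: [3.142, -0.0, 1.693]
contact_force: [0.3, 1.3, -0.9]
width: 0.029
```

Call:
servo_tool(
  deltas="0 0 1 0 1; 0 0 0 0 1; 0 0 1 0 1; 0 0 0 0 1",
)

```text
time_s: 16.62
tcp_pos: [0.6016, 0.1977, 0.0071]
tool_rot: [-3.142, -0.0, 1.693]
contact_force: [-2.0, -0.9, 4.7]
width: 0.0291
```

Call:
servo_tool(
  deltas="0 0 0 0 0.35; 0 0 0 0 0.3; 0 0 0 0 0.2; 0 0 0 0 0.1; 0 0 0 0 0",
)

```text
time_s: 17.25
tcp_pos: [0.6015, 0.1977, 0.0063]
tool_rot: [3.142, -0.0, 1.693]
contact_force: [0.1, 0.6, -0.8]
width: 0.0854
```

Call:
servo_tool(
  deltas="0 0 -30 0 0; 0 0 -60 0 0; 0 0 -30 0 0; 0 0 0 0 0",
)

```text
time_s: 17.75
tcp_pos: [0.6035, 0.1982, 0.1294]
tool_rot: [3.136, -0.002, 1.693]
contact_force: [-0.7, 0.0, -0.4]
width: 0.0854
```

```bash
python3 - <<'E'
from h import *
toB('g')
E
```

```text
now 17.75 [603.5 198.2 129.4] 1.693 w 0.0854 F [-0.7  0.  -0.4]
-48 -19 -1 0.048 0; -48 -17 -2 0.048 0; -49 -15 -1 0.048 0; -50 -12 -2 0.049 0; -52 -12 3 0.04 0
-53 -10 3 0.04 0; -53 -8 3 0.04 0; -53 -6 3 0.04 0; -54 -5 3 0.04 0
```

Call:
servo_tool(
  deltas="-48 -19 -1 0.048 0; -48 -17 -2 0.048 0; -49 -15 -1 0.048 0; -50 -12 -2 0.049 0; -52 -12 3 0.04 0",
)

```text
time_s: 18.38
tcp_pos: [0.5315, -0.0529, 0.1283]
tool_rot: [-3.14, 0.0, 1.459]
contact_force: [0.1, -0.6, 0.1]
width: 0.0857
```

Call:
servo_tool(
  deltas="-53 -10 3 0.04 0; -53 -8 3 0.04 0; -53 -6 3 0.04 0; -54 -5 3 0.04 0; 0 0 0 0 0",
)

```text
time_s: 19.0
tcp_pos: [0.4643, -0.261, 0.1163]
tool_rot: [-3.139, 0.002, 1.291]
contact_force: [-0.2, 0.2, -0.5]
width: 0.0858
```

Call:
servo_tool(
  deltas="0 0 0 0 0",
)

```text
time_s: 19.12
tcp_pos: [0.4673, -0.2557, 0.1163]
tool_rot: [-3.139, -0.001, 1.3]
contact_force: [0.4, 1.0, 0.2]
width: 0.0854
```

```bash
python3 - <<'E'
from h import *
x,y=B['g'];plan([(x-.001,y,.006,TY)],0,step=40)
r.get_image('top');print(r.boxes_of('top','paint_red_mid')[:1],r.boxes_of('top','paint_yellow_mid')[:1],r.boxes_of('top','figure_mid')[:1])
E
```

```text
now 19.125 [ 467.3 -255.7  116.3] 1.3 w 0.0854 F [0.4 1.  0.2]
0 1 37 0 0; 0 1 37 0 0; 0 1 36 0.001 0
[{'xyz': [0.5943, 0.1915, 0.0687], 'confidence': 0.64}] [{'xyz': [0.6067, 0.1386, 0.0703], 'confidence': 0.64}] [{'xyz': [0.5586, -0.0099, 0.0037], 'confidence': 0.6}]
```

Call:
servo_tool(
  deltas="0 2 37 0 0; 0 0 37 0 0; 0 0 36 0 0; 0 0 0 0 0; 0 0 0 0 0.4",
)

```text
time_s: 19.95
tcp_pos: [0.4707, -0.2572, 0.0084]
tool_rot: [3.14, 0.0, 1.301]
contact_force: [0.3, 1.4, 0.4]
width: 0.0698
```

Call:
servo_tool(
  deltas="0 0 0 0 1; 0 0 0 0 1; 0 0 0 0 1; 0 0 0 0 1; 0 0 0 0 1",
)

```text
time_s: 20.58
tcp_pos: [0.4706, -0.2574, 0.0085]
tool_rot: [3.14, -0.0, 1.3]
contact_force: [0.4, 1.6, 6.5]
width: 0.029
```

```bash
python3 - <<'E'
from h import *
toC('g')
E
```

```text
now 20.575 [ 470.6 -257.4    8.5] 1.3 w 0.029 F [0.4 1.6 6.5]
1 -0 -58 0 1; 0 -0 -59 0 1; 54 2 -2 -0.04 1; 53 4 -2 -0.04 1; 53 6 -2 -0.04 1
53 7 -2 -0.04 1; 53 10 -2 -0.04 1; 51 5 2 -0.039 1; 50 7 2 -0.038 1; 50 9 2 -0.039 1
50 11 2 -0.038 1; 49 14 2 -0.039 1
```

Call:
servo_tool(
  deltas="1 0 -58 0 1; 0 0 -59 0 1; 54 2 -2 -0.04 1; 53 4 -2 -0.04 1; 53 6 -2 -0.04 1",
)

```text
time_s: 21.2
tcp_pos: [0.5185, -0.1016, 0.1308]
tool_rot: [3.141, -0.0, 1.421]
contact_force: [2.1, -0.2, -1.3]
width: 0.0289
```

Call:
servo_tool(
  deltas="53 7 -2 -0.04 1; 53 10 -2 -0.04 1; 51 5 2 -0.039 1; 50 7 2 -0.038 1; 50 9 2 -0.039 1",
)

```text
time_s: 21.82
tcp_pos: [0.5748, 0.1516, 0.1283]
tool_rot: [-3.141, 0.0, 1.617]
contact_force: [0.7, -0.7, -1.9]
width: 0.0295
```

Call:
servo_tool(
  deltas="50 11 2 -0.038 1; 49 14 2 -0.039 1; 0 0 0 0 1; 0 0 0 0 1",
)

```text
time_s: 22.32
tcp_pos: [0.5932, 0.2496, 0.124]
tool_rot: [-3.141, 0.001, 1.692]
contact_force: [-0.4, -0.7, -0.6]
width: 0.0293
```

```bash
python3 - <<'E'
from h import *
x,y=C['g'];plan([(x-.002,y,.011,RY)],1,step=40)
E
```

```text
now 22.325 [593.2 249.6 124. ] 1.692 w 0.0293 F [-0.4 -0.7 -0.6]
0 0 38 -0 1; 0 1 37 -0 1; 1 0 38 -0 1
```

Call:
servo_tool(
  deltas="1 1 38 0 1; 0 0 38 0 1; 0 0 36 0 1; 0 0 0 0 1; 0 0 1 0 1",
)

```text
time_s: 22.95
tcp_pos: [0.5953, 0.2506, 0.0128]
tool_rot: [3.14, -0.0, 1.691]
contact_force: [-0.2, 0.5, -0.9]
width: 0.0293
```

Call:
servo_tool(
  deltas="0 0 1 0 1; 0 0 0 0 1; 0 0 1 0 1; 0 0 0 0 1",
)

```text
time_s: 23.45
tcp_pos: [0.5944, 0.2517, 0.0095]
tool_rot: [-3.142, -0.0, 1.693]
contact_force: [0.1, -0.0, -0.7]
width: 0.0291
```

Call:
servo_tool(
  deltas="0 0 1 0 1; 0 0 0 0 1; 0 0 1 0 1; 0 0 0 0 1",
)

```text
time_s: 23.95
tcp_pos: [0.5945, 0.2517, 0.0075]
tool_rot: [3.141, -0.0, 1.693]
contact_force: [0.5, 0.7, 0.7]
width: 0.0289
```

Call:
servo_tool(
  deltas="0 0 1 0 1; 0 0 0 0 1; 0 0 0 0 1",
)

```text
time_s: 24.32
tcp_pos: [0.5946, 0.2518, 0.0074]
tool_rot: [3.141, -0.001, 1.693]
contact_force: [-2.5, 0.7, 6.2]
width: 0.0294
```

Call:
servo_tool(
  deltas="0 0 0 0 0.35; 0 0 0 0 0.3; 0 0 0 0 0.2; 0 0 0 0 0.1; 0 0 0 0 0",
)

```text
time_s: 24.95
tcp_pos: [0.5944, 0.2516, 0.0063]
tool_rot: [-3.142, -0.0, 1.693]
contact_force: [0.2, 0.2, 0.4]
width: 0.0854
```

Call:
servo_tool(
  deltas="0 0 -30 0 0; 0 0 -60 0 0; 0 0 -30 0 0; 0 0 0 0 0",
)

```text
time_s: 25.45
tcp_pos: [0.5964, 0.2523, 0.1295]
tool_rot: [3.136, -0.002, 1.693]
contact_force: [2.0, 0.6, -0.7]
width: 0.0857
```

```bash
python3 - <<'E'
from h import *
toB('b')
E
```

```text
now 25.45 [596.4 252.3 129.5] 1.693 w 0.0857 F [ 2.   0.6 -0.7]
-49 -15 -1 0.039 0; -50 -14 -1 0.038 0; -50 -11 -1 0.039 0; -50 -10 -1 0.038 0; -51 -8 -2 0.039 0
-52 -12 3 0.033 0; -52 -10 2 0.033 0; -53 -9 3 0.034 0; -53 -7 2 0.033 0; -53 -5 3 0.034 0
-53 -4 2 0.033 0
```

Call:
servo_tool(
  deltas="-49 -15 -1 0.039 0; -50 -14 -1 0.038 0; -50 -11 -1 0.039 0; -50 -10 -1 0.038 0; -51 -8 -2 0.039 0",
)

```text
time_s: 26.08
tcp_pos: [0.5461, -0.0025, 0.131]
tool_rot: [-3.139, 0.0, 1.499]
contact_force: [0.8, -0.3, -0.3]
width: 0.0855
```

Call:
servo_tool(
  deltas="-52 -12 3 0.033 0; -52 -10 2 0.033 0; -53 -9 3 0.034 0; -53 -7 2 0.033 0; -53 -5 3 0.034 0",
)

```text
time_s: 26.7
tcp_pos: [0.4675, -0.2569, 0.1181]
tool_rot: [-3.14, -0.0, 1.332]
contact_force: [-0.2, -1.0, -0.3]
width: 0.0853
```

Call:
servo_tool(
  deltas="-53 -4 2 0.033 0; 0 0 0 0 0; 0 0 0 0 0",
)

```text
time_s: 27.08
tcp_pos: [0.4521, -0.3054, 0.1162]
tool_rot: [-3.139, -0.001, 1.3]
contact_force: [-0.1, 1.4, 0.3]
width: 0.0853
```

```bash
python3 - <<'E'
from h import *
x,y=B['b'];plan([(x-.001,y,.006,TY)],0,step=40)
im=np.clip(r.get_image('side')*1.6,0,255).astype('uint8')
t=np.clip(r.get_image('top')*1.6,0,255).astype('uint8')
cv2.imwrite('pics/m9.png',np.hstack([cv2.resize(im[100:340,150:390],(400,400)),cv2.resize(t[150:250,110:210+0],(400,400))]))
E
```

```text
now 27.075 [ 452.1 -305.4  116.2] 1.3 w 0.0853 F [-0.1  1.4  0.3]
0 1 37 0 0; 0 1 37 0 0; 0 1 36 0.001 0
```

View pics/m9.png

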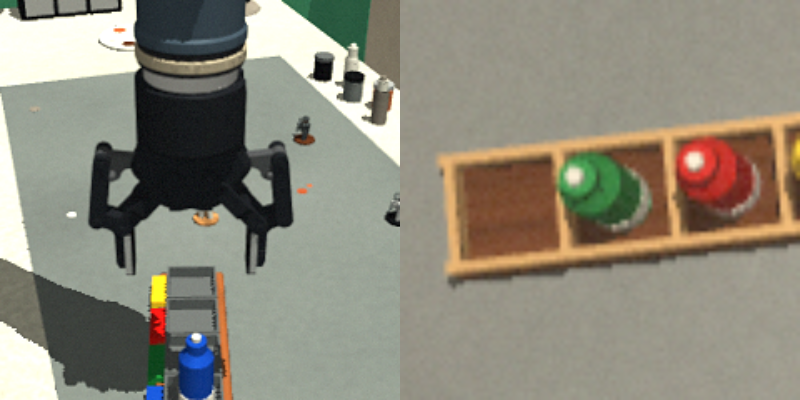

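Red and green stand upright in their compartments (red at about (184,191), green at about (157,195) in the top view). The gripper is above blue, which sits at (268,302) in the side view.

Call:
servo_tool(
  deltas="0 2 37 0 0; 0 0 37 0 0; 0 0 36 0 0; 0 0 0 0 0; 0 0 0 0 0.4",
)

```text
time_s: 27.8
tcp_pos: [0.4555, -0.3068, 0.0083]
tool_rot: [3.14, 0.0, 1.301]
contact_force: [0.8, -0.9, -0.1]
width: 0.0696
```

Call:
servo_tool(
  deltas="0 0 0 0 1; 0 0 0 0 1; 0 0 0 0 1; 0 0 0 0 1; 0 0 0 0 1",
)

```text
time_s: 28.42
tcp_pos: [0.4553, -0.3073, 0.0085]
tool_rot: [3.14, -0.0, 1.3]
contact_force: [-0.4, 0.3, 6.6]
width: 0.0293
```

```bash
python3 - <<'E'
from h import *
toC('b')
E
```

```text
now 28.425 [ 455.3 -307.3    8.5] 1.3 w 0.0293 F [-0.4  0.3  6.6]
1 0 -58 0 1; 0 0 -59 0 1; 53 1 -2 -0.033 1; 53 3 -2 -0.033 1; 53 5 -1 -0.034 1
53 7 -2 -0.033 1; 53 9 -1 -0.034 1; 53 11 -2 -0.033 1; 51 3 2 -0.032 1; 51 4 2 -0.032 1
51 6 2 -0.032 1; 50 7 1 -0.032 1; 50 9 2 -0.032 1; 51 11 1 -0.033 1
```

Call:
servo_tool(
  deltas="1 0 -58 0 1; 0 0 -59 0 1; 53 1 -2 -0.033 1; 53 3 -2 -0.033 1; 53 5 -1 -0.034 1",
)

```text
time_s: 29.05
tcp_pos: [0.5012, -0.152, 0.1298]
tool_rot: [3.141, -0.0, 1.4]
contact_force: [0.6, -0.1, -0.3]
width: 0.0293
```

Call:
servo_tool(
  deltas="53 7 -2 -0.033 1; 53 9 -1 -0.034 1; 53 11 -2 -0.033 1; 51 3 2 -0.032 1; 51 4 2 -0.032 1",
)

```text
time_s: 29.68
tcp_pos: [0.5621, 0.1033, 0.1303]
tool_rot: [3.142, -0.0, 1.565]
contact_force: [0.1, 0.2, -0.3]
width: 0.0289
```

Call:
servo_tool(
  deltas="51 6 2 -0.032 1; 50 7 1 -0.032 1; 50 9 2 -0.032 1; 51 11 1 -0.033 1; 0 0 0 0 1",
)

```text
time_s: 30.3
tcp_pos: [0.5851, 0.3116, 0.1234]
tool_rot: [-3.141, -0.003, 1.701]
contact_force: [-0.4, 0.1, -0.5]
width: 0.0293
```

Call:
servo_tool(
  deltas="0 0 0 0 1",
)

```text
time_s: 30.42
tcp_pos: [0.5865, 0.3041, 0.124]
tool_rot: [-3.141, 0.001, 1.692]
contact_force: [-0.7, -0.5, -0.3]
width: 0.029
```

```bash
python3 - <<'E'
from h import *
x,y=C['b'];plan([(x-.002,y,.011,RY)],1,step=40)
E
```

```text
now 30.425 [586.5 304.1 124. ] 1.692 w 0.029 F [-0.7 -0.5 -0.3]
0 0 38 -0 1; 0 0 37 -0 1; 0 1 38 -0 1
```

Call:
servo_tool(
  deltas="0 1 38 0 1; 0 0 38 0 1; 0 0 36 0 1; 0 0 0 0 1; 0 0 1 0 1",
)

```text
time_s: 31.05
tcp_pos: [0.5888, 0.3042, 0.0128]
tool_rot: [3.14, -0.0, 1.691]
contact_force: [0.6, 0.3, -0.4]
width: 0.0292
```

Call:
servo_tool(
  deltas="0 0 1 0 1; 0 0 0 0 1; 0 0 1 0 1; 0 0 0 0 1",
)

```text
time_s: 31.55
tcp_pos: [0.5877, 0.3053, 0.0095]
tool_rot: [-3.142, -0.0, 1.693]
contact_force: [0.1, 0.2, -0.1]
width: 0.0289
```

Call:
servo_tool(
  deltas="0 0 1 0 1; 0 0 0 0 1; 0 0 1 0 1; 0 0 0 0 1",
)

```text
time_s: 32.05
tcp_pos: [0.5878, 0.3052, 0.0074]
tool_rot: [3.142, -0.0, 1.693]
contact_force: [0.3, 0.5, -0.5]
width: 0.0292
```

Call:
servo_tool(
  deltas="0 0 1 0 1; 0 0 0 0 1; 0 0 0 0 1",
)

```text
time_s: 32.42
tcp_pos: [0.588, 0.3054, 0.0073]
tool_rot: [3.141, -0.001, 1.693]
contact_force: [-1.6, -1.3, 5.6]
width: 0.029
```

Call:
servo_tool(
  deltas="0 0 0 0 0.35; 0 0 0 0 0.3; 0 0 0 0 0.2; 0 0 0 0 0.1; 0 0 0 0 0",
)

```text
time_s: 33.05
tcp_pos: [0.5878, 0.3052, 0.0064]
tool_rot: [-3.142, -0.0, 1.693]
contact_force: [-1.1, 0.2, -0.5]
width: 0.0855
```

Call:
servo_tool(
  deltas="0 0 -30 0 0; 0 0 -60 0 0; 0 0 -60 0 0; 0 0 0 0 0",
)

```text
time_s: 33.55
tcp_pos: [0.5915, 0.3065, 0.1626]
tool_rot: [3.131, -0.005, 1.693]
contact_force: [0.4, -0.4, -0.1]
width: 0.0854
```

Call:
servo_tool(
  deltas="50 -20 0 0 0; 50 -20 0 0 0; 50 -20 0 0 0; 50 -20 0 0 0; 0 0 0 0 0",
)

```text
time_s: 34.17
tcp_pos: [0.4784, 0.4999, 0.1544]
tool_rot: [-3.138, -0.002, 1.703]
contact_force: [-0.2, 0.6, -0.2]
width: 0.0852
```

```bash
python3 - <<'E'
from h import *
s=r.observe();print(s['time_s'],s['tcp_pos'],s['contact_force'])
im=np.clip(r.get_image('side')*1.6,0,255).astype('uint8')
t=np.clip(r.get_image('top')*1.6,0,255).astype('uint8')
cv2.imwrite('pics/m10.png',np.hstack([cv2.resize(im[100:260,200:320],(360,480)),cv2.resize(t[150:310,110:250],(420,480))]))
E
```

```text
34.175 [0.47841827 0.49988374 0.15439025] [-0.1523887   0.59115082 -0.21423746]
```

View pics/m10.png

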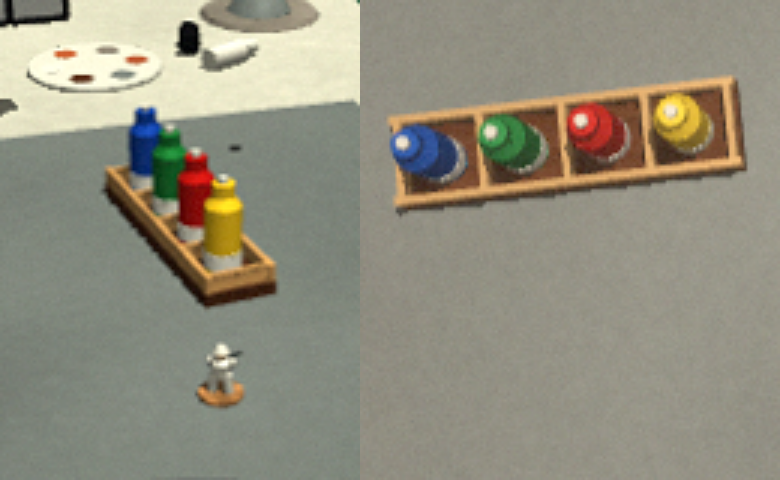

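All four bottles stand upright: blue, green, red and yellow from left to right, at side-view (248–275, 140–185). The soldier is standing at (273,230), and the arm is clear.

```bash
python3 -c "
from cell import r
print(r.sign_off())"
```

```text
the job is handed in; nothing more can be done
None
```

The four bottles are in the rack in reverse order, and the job was handed in at about 34 s. From left to right they now stand blue, green, red, yellow; in the trays they stood yellow, red, green, blue. I lowered each until the wrist force showed floor contact (about 4.5 to 6 N), then released it.

**Last checks:** The final side and top pictures show all four upright, one to a compartment, with the arm clear. The soldier is standing, and the networks placed it within about 3 mm of its first position up to the third transfer. After that I checked it only by eye in the last side picture.

**What disagreed:** In the side camera the fingers stood about 27 mm higher than the reported tool height. I worked by the picture: I first closed the jaws partway at low force, and they did not touch the tray walls. I used that corrected height for all grasps and placings. I did not find the cause.

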